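# Load a sleeve into the ramp gauge

## Task

Load the blue sleeve lying at the foot of the sloped gutter into the gauge: with a fingertip push it gently and steadily up the gutter, over the hump at the top, until it settles in the nest against the steel end stop, without pinching it, picking it up, flicking it or letting it run back down. Then push the black ball knob of the keeper bolt all the way in, so that the bolt stands across the gutter behind the sleeve and it cannot roll back. Leave the other parts on the plate where they are.

Things in the scene. Friction and masses are not known exactly. Their poses are not given: they have to be found in the camera images.
- gauge: the ramp gauge, fixed: an aluminium plate 460 x 280 x 12 mm on the table that carries a sloped gutter, a nest, an end stop and a keeper bolt. Origin: on the table, under the gutter's centre line. x = level direction up the gutter to the stop, y = across the gutter (the bolt is on the -y side), z up. It stands with x pointing roughly to the robot's left
- gutter: the aluminium gutter of the gauge. Origin: middle of its floor at the foot; x = up along the floor (10 degrees to the level, 228 mm to the hump), y across, z square to the floor. Inside width 64 mm; the walls stand only 14 mm above the floor, so a fingertip can work above them. A bar 12 mm high and 12 mm thick at the foot (x -12 to 0) stops the sleeve; behind it is free space
- stop_face (a point): top middle edge of the end stop's face, a steel block 74 mm wide, 26 mm thick, top 105 mm above the table. The sleeve comes to rest against this face. Behind the block a black dial indicator, no higher than the block, reaches 94 mm past the face
- housing_top (a point): middle of the top of the bolt's housing, a block 24 mm (gauge x) by 92 mm (gauge y), top 101 mm above the table; its inner end is 37 mm from the gutter's centre line
- sleeve: the blue sleeve, smooth slippery plastic with a steel bush, 50 mm diameter, 60 mm long, 170 to 310 g; lies in the gutter, its axis (own y) across it, and rolls back down when not pushed. Origin: its centre; its x and z axes turn as it rolls. Starts on the foot bar, centre about 21 mm up the gutter from the bar's face and 25 mm above the gutter's floor
- sleeve_center (a point): centre of the blue sleeve (mid-length, on its axis)
- gutter_foot (a point): middle of the gutter's floor at the foot bar's face
- gutter_top (a point): middle of the hump, where the gutter's floor ends and the nest's floor begins, 60 mm before the stop's face. The nest's floor falls 10 degrees towards the stop, so once past the hump the sleeve rolls on to the stop and stays there
- home (a point): where the sleeve's centre is when it rests in the nest against the end stop
- bolt (a joint): travel of the keeper bolt in m: 0 = drawn fully back, up to 0.014 its end is clear of the gutter, 0.052 = fully in, against its own stop (its end then 5 mm past the middle of the gutter). It slides along the gauge's +y, 12 mm steel rod at the height of the sleeve's axis, 3 mm behind a fully home sleeve. About 2 N of friction, no spring: it stays where it is left
- bolt_knob (a point): centre of the bolt's black ball knob, 22 mm diameter, on an 8 mm stem; the ball's underside is 16 mm above the housing. It moves with the bolt, 52 mm in all, towards the gutter (the gauge's +y)
- spare: a spare blue sleeve standing on end on the plate (50 mm diameter, 60 mm high), beside the gutter on the gauge's +y side; origin in the centre of its underside. Leave alone
- setting_ring: a steel setting ring lying flat on the plate (60 mm outside, 34 mm bore, 22 mm high); origin in the centre of its underside. Leave alone
- thumb_nut: a brass thumb nut with a black cap standing on the plate (40 mm diameter, 46 mm high); origin in the centre of its underside. Leave alone
There are look-alikes about, which are no part of the job. What is shaped like the sleeve but green, pink or red is not meant.

How it is judged:
By the outcome, as a careful person would: the job done as asked, in the order asked, and still so for the second after the job is handed in, with the robot touching nothing.
It also fails if it takes over 64 s, if anything falls off the work surface, if the arm or the gripper's body presses on something with over 40 N, if the wrist force passes 120 N, or if a joint passes its speed limit or range.

## Robot

A 7-joint arm with a two-finger parallel gripper is mounted at the origin on the work surface. World frame = base frame: x ahead of the robot, y to its left, z up, the work surface at z = 0. Lengths are in m, angles in degrees, forces in N, time in s.
With the tool pointing down it reaches from about 0.425 to 0.825 m from the base axis. Payload 3.6 kg.
Tool frame: the origin (TCP) lies between the finger pads; the fingertips stand 19 mm ahead of it and the grasp point (between the pads) is the TCP; z points along the fingers, y is the line along which they close (so a half turn about z gives the same grasp; the last joint's range is limited). The gripper opens to 85 mm and grips with 20 to 120 N. Pads are 22 mm wide; open, the fingers measure 114 mm over their backs; the gripper's body (76 mm by 85 mm) begins 54 mm behind the grasp point. The pads swing forward as they close: fully open they stand 13 mm farther back than shut.
Start: joints at [75.373, 35.231, -0.722, 81.555, 0.464, 63.22, -2.315], TCP at [0.147, -0.633, 0.25] pointing down, gripper open.
Joint ranges: [-178.69, 178.69], [-17.37, 117.87], [-77.05, 75.6], [15.02, 138.74], [-78.02, 258.01], [0.78, 113.62], [-162.83, 162.83]. Speed limits (degrees/s): [159.86, 159.86, 180, 180, 180, 180, 180].

## Interface

Orientations are given as a 3x3 rotation matrix whose columns are the frame's x, y, z axes.
In Python, from workcell import bot, cams gives the robot as it stands.
- The arm moves only by the tool move_arm, never from a script. Its argument "targets" is one flat list of numbers, 4 for each row, row after row: the shift along the tool's x, y, z in cm, then the turn about the tool's z in degrees. A call has exactly 10 rows; each row is the pose to reach, as a shift and turn from the pose commanded when the call began, along the tool's axes at that moment; what a row does not reach only later rows make up. A row lasts 1/12 s, in which the tool goes at most 41.7 mm and 7.16 degrees, less where a joint would pass 70% of its speed; a pose out of reach is approached as far as the arm can. A call with a gripper value outside its range is refused whole. "gripper" is the opening, from 0 (shut) to 1 (fully open), set as the call begins (left out, the last holds). The fingers move at their own pace and stop on an object; "squeeze" is the grip in N (left out, the last holds). Time passes only in rows, so rows that repeat a pose let the fingers close, or fill a call up. It gives the time, the measured TCP pose, the force, the opening and the grip force at its end, in the units of the state.
- bot.get_state(): the state, without advancing time (a new reading comes with each control period).
- cams.read_camera(name): name is "scene" or "top" or "wrist"; returns a dict with "frame" (384x512x3 uint8, red, green, blue), "K" (3x3 intrinsics, pixels), "k1" (the pictures are not rectified: a ray, as slopes to the right and down, at radius r is drawn at 1 + k1 r^2 times it, then the intrinsics apply), "R" (3x3) and "t" (3): a world point X has camera coordinates R X + t. Camera axes: x right, y down, z forward; pixel columns grow to the right and rows downward; lengths in m; the calibration is good to about 2 mm. A picture is of the moment at which its call begins. There is no depth.
- bot.hand_in(): hands the job in; it is judged then, once.
The state is a dict: "time_s": time; "joint_positions": joint angles; "qvel": joint speeds; "tau": joint torques, N m; "ee_pos": TCP position; "ee_rot": TCP orientation; "wrist_force": force on the tool from outside, world axes, zero at the start; "moment": the same for the moment, N m; "grip_width": finger opening in m; "grip_force": force on a finger pad.
Only numpy, scipy, OpenCV 4.12 (cv2) and the standard library are available. Lean on these libraries where they do the work, as an engineer would, in place of code of your own. Each camera call takes 0.05 s, during which the arm holds its last target. There are 200 camera calls.

## Working session

There is one attempt and no reset: what is moved stays moved. The work goes in short steps, Python scripts to look and compute and a tool call to move; the robot and the scene stay as the last step left them, time stands still between calls to the robot, and variables do not carry over. Pictures are saved under pics/ and viewed, at most 10 in all, crops included, and the job is handed in when it is done.

Besides the shell and the picture viewer there is one more tool, called after "Call:" in YAML: its name, and indented under it one key for each argument. move_arm: Moves the arm, as the interface text tells. Its arguments: {"type":"object","properties":{"targets":{"type":"array","items":{"type":"number"}},"gripper":{"type":"number"},"squeeze":{"type":"number"}},"required":["targets"]}

```bash
mkdir -p pics; ls; cat > h.py <<'E'
import numpy as np,cv2
from workcell import bot,cams
def ray(c,u,v):
    K=c["K"];d=np.array([[[u,v]]],float)
    # distortion: drawn = (1+k1 r^2)*slope
    p=cv2.undistortPoints(d,np.array(K,float),np.array([c["k1"],0,0,0,0.]))[0,0]
    R=np.array(c["R"]);t=np.array(c["t"])
    return -R.T@t, R.T@np.array([p[0],p[1],1.])
def onz(c,u,v,z):
    o,d=ray(c,u,v);return o+d*(z-o[2])/d[2]
def proj(c,X):
    R=np.array(c["R"]);q=R@np.array(X)+np.array(c["t"]);s=q[:2]/q[2];s=s*(1+c["k1"]*(s@s))
    K=np.array(c["K"]);return np.array([K[0,0]*s[0]+K[0,2],K[1,1]*s[1]+K[1,2]])
def tri(c1,p1,c2,p2):
    o1,d1=ray(c1,*p1);o2,d2=ray(c2,*p2)
    s=np.linalg.lstsq(np.c_[d1,-d2],o2-o1,rcond=None)[0]
    a=o1+d1*s[0];b=o2+d2*s[1];return (a+b)/2,np.linalg.norm(a-b)
E
python3 - <<'E'
from h import *
for n in("scene","top"):
    c=cams.read_camera(n);cv2.imwrite(f"pics/{n}0.png",cv2.resize(c["frame"][:,:,::-1],None,fx=1.5,fy=1.5))
    o,d=ray(c,256,192);print(n,o,d/np.linalg.norm(d),c["k1"])
print(bot.get_state())
E
```

```text
pics
scene [ 0.88407018 -0.44505551  0.73983067] [-0.47931974  0.46435694 -0.74473164] 0.037414690313334255
top [ 0.31229556 -0.08748626  0.89499397] [ 0.21484453  0.04464848 -0.97562715] 0.028519718251785786
{'time_s': 0.1, 'joint_positions': array([75.37232562, 35.28465718, -0.72402411, 81.63308614,  0.46288229,
       63.22090969, -2.31367411]), 'qvel': array([ 0.08468451, -0.12661556,  0.05280696, -0.27673639,  0.02930621,
        0.10322549, -0.07649634]), 'tau': array([ 1.43406494e-03, -4.70384109e+01,  2.59942040e-01, -1.71571004e+01,
        1.00096661e-02,  5.81653963e-03,  8.66633144e-06]), 'ee_pos': array([ 0.1473043 , -0.63241257,  0.24923767]), 'ee_rot': array([[ 9.73918311e-01,  2.26898289e-01, -5.38056008e-04],
       [ 2.26898927e-01, -9.73915575e-01,  2.30884054e-03],
       [-1.49158063e-07, -2.37070641e-03, -9.99997190e-01]]), 'wrist_force': array([ 0.02198369, -0.00117884,  0.04904293]), 'moment': array([-0.05737612, -0.02690916,  0.0099332 ]), 'grip_force': 0.0, 'grip_width': 0.08554866871803246}
```

View pics/scene0.png

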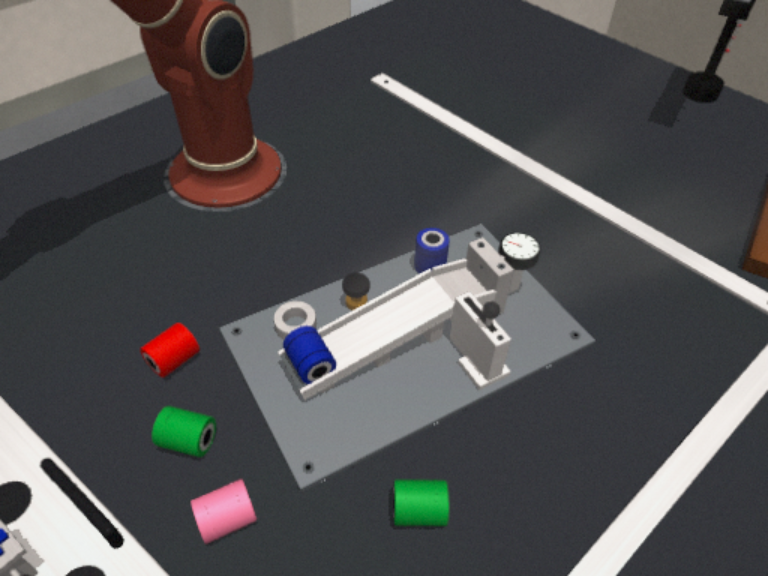

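View pics/top0.png

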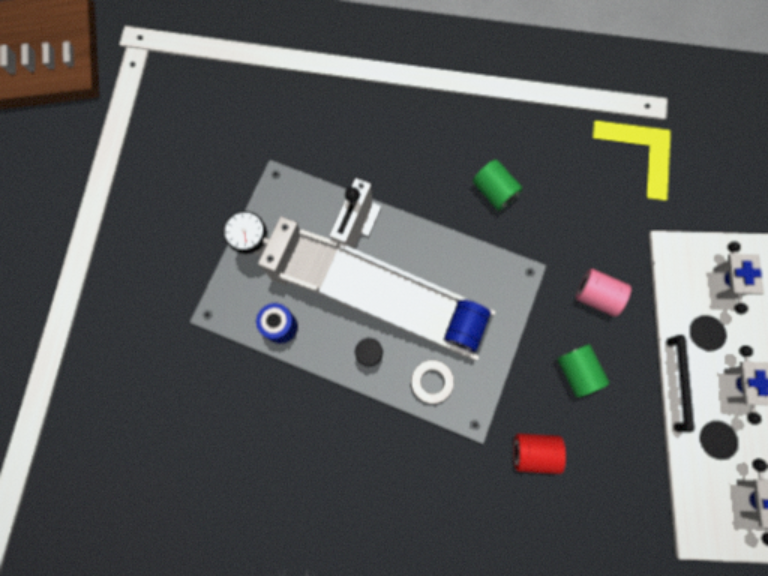

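The scene view shows the blue sleeve at the foot (310,353), the knob (491,310), the stop (490,262) and the spare sleeve (432,250). In the top view the sleeve is at (467,325), the knob at (352,195), the stop top at (280,243) and the plate corners at (268,160), (546,265), (484,442), (191,321).

```bash
python3 - <<'E'
from h import *
np.set_printoptions(precision=4,suppress=True)
T=cams.read_camera("top");S=cams.read_camera("scene")
def w(c,u,v,z): return onz(c,u/1.5,v/1.5,z)
P=[w(T,*p,.012) for p in[(268,160),(546,265),(484,442),(191,321)]]
print("plate",np.array(P),[np.linalg.norm(P[i]-P[(i+1)%4]) for i in range(4)])
ex=(P[0]-P[1]+P[3]-P[2]);ex[2]=0;ex/=np.linalg.norm(ex);print("ex",ex)
# plate by contour
def blue(c):
    h=cv2.cvtColor(c["frame"],cv2.COLOR_RGB2HSV);m=cv2.inRange(h,(110,120,40),(130,255,255))
    n,l,s,ce=cv2.connectedComponentsWithStats(m);return [(ce[i],s[i]) for i in range(1,n) if s[i,4]>150],m
for n,c in(("T",T),("S",S)):
    for ce,s in blue(c)[0]: print(n,ce*1.5,s)
print("stop corners", *[w(T,*p,.105) for p in[(284,218),(299,224),(278,270),(260,264)]],sep="\n")
print("housing", *[w(T,*p,.101) for p in[(358,178),(371,184),(343,243),(332,236)]],sep="\n")
print("knob",tri(T,(352/1.5,195/1.5),S,(491/1.5,310/1.5)))
a=np.hstack([cv2.resize(T["frame"][100:260,120:340],None,fx=3.6,fy=3.6,interpolation=cv2.INTER_CUBIC)])
cv2.imwrite("pics/topz.png",a[:,:,::-1])
b=cv2.resize(S["frame"][140:270,170:370],None,fx=4,fy=4,interpolation=cv2.INTER_CUBIC)
cv2.imwrite("pics/scz.png",b[:,:,::-1])
E
```

```text
plate [[ 0.6837  0.1645  0.012 ]
 [ 0.578  -0.283   0.012 ]
 [ 0.309  -0.2191  0.012 ]
 [ 0.4158  0.2257  0.012 ]] [np.float64(0.4598028989805577), np.float64(0.27648276563314067), np.float64(0.4573970687389368), np.float64(0.27480486220531125)]
ex [0.2318 0.9728 0.    ]
T [467.7134 323.896 ] [297 200  30  34 649]
T [278.5479 325.2447] [171 202  27  27 282]
S [433.8919 247.6216] [278 152  21  28 222]
S [305.9456 350.4979] [189 218  35  38 717]
stop corners
[0.5634 0.0994 0.105 ]
[0.5579 0.0775 0.105 ]
[0.4897 0.0934 0.105 ]
[0.4943 0.1189 0.105 ]
housing
[0.6384 0.0089 0.101 ]
[ 0.6322 -0.0106  0.101 ]
[0.5412 0.0138 0.101 ]
[0.5489 0.0304 0.101 ]
knob (array([0.6041, 0.0111, 0.1243]), np.float64(0.0024665213591353254))
```

View pics/topz.png

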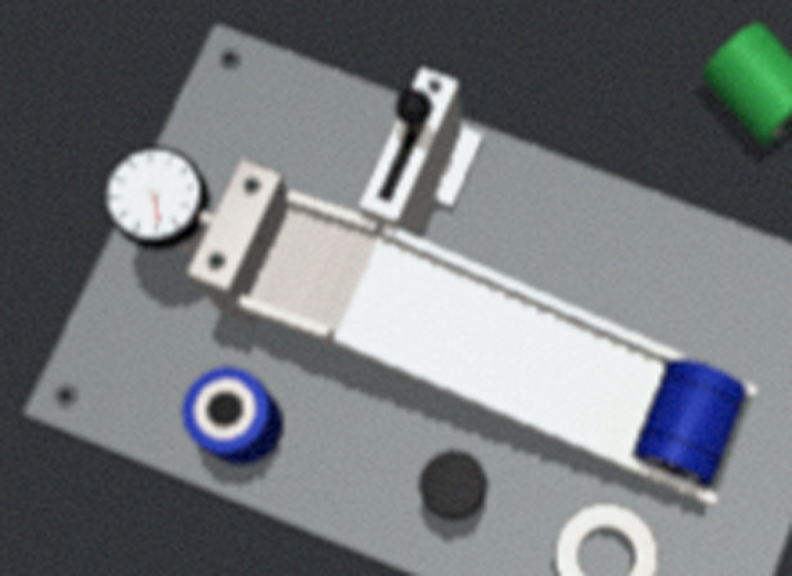

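View pics/scz.png

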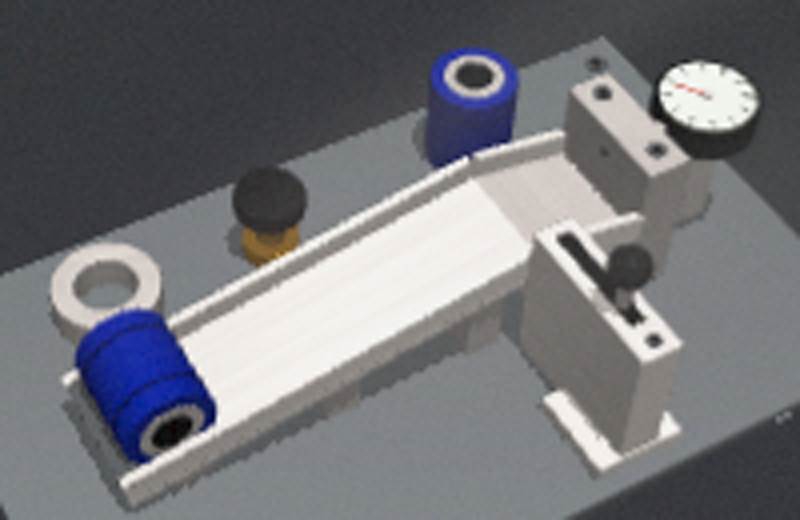

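Topz shows the stop's front top edge at (285,178)–(235,285) and the hump line at (378,238)–(333,338). Scz shows the hump's far end at the wall base at (470,178) and the knob at (630,266). The housing and stop positions agree with the drawing to about 2 mm. Next I need the heights.

```bash
python3 - <<'E'
from h import *
np.set_printoptions(precision=4,suppress=True)
T=cams.read_camera("top");S=cams.read_camera("scene")
tz=lambda u,v:(120+u/3.6,100+v/3.6); sz=lambda u,v:(170+u/4,140+v/4)
print("sleeve",tri(T,(467.7/1.5,323.9/1.5),S,(305.9/1.5,350.5/1.5)))
print("hump far",tri(T,tz(335,332),S,sz(470,178)))
print("wall top at hump far",tri(T,tz(332,334),S,sz(469,157)))
print("foot wall end far",tri(T,tz(713,498),S,sz(70,380)))
print("foot wall end near",tri(T,tz(752,390),S,sz(125,492)))
ex=np.array([.2318,.9728,0]);ey=np.array([-.9728,.2318,0])
f=np.array([.524,.0855,0])
for zf in(.02,.025,.03,.035):
    c=f-ex*.268+[0,0,zf+.0283];print(zf,c,proj(T,c)*1.5,proj(S,c)*1.5)
g=np.array([ex,ey,[0,0,1]])
for H in(.05,.06,.07): print(H,[proj(S,f-.06*ex+.032*ey+[0,0,H])],[proj(T,f-.06*ex+.032*ey+[0,0,H])], sz(470,178),tz(335,332))
E
```

```text
sleeve (array([ 0.4615, -0.1724,  0.065 ]), np.float64(0.0016166285135137638))
hump far (array([0.4807, 0.0393, 0.067 ]), np.float64(0.0005039105932646222))
wall top at hump far (array([0.4772, 0.0395, 0.08  ]), np.float64(0.0013159481683924828))
foot wall end far (array([ 0.4228, -0.1907,  0.0377]), np.float64(0.005535239599660758))
foot wall end near (array([ 0.4907, -0.2083,  0.0318]), np.float64(0.0031500270668459516))
0.02 [ 0.4619 -0.1752  0.0483] [468.7467 326.2132] [305.9401 359.3341]
0.025 [ 0.4619 -0.1752  0.0533] [469.1879 325.6495] [305.6533 357.0938]
0.03 [ 0.4619 -0.1752  0.0583] [469.6341 325.0793] [305.3639 354.8335]
0.035 [ 0.4619 -0.1752  0.0633] [470.0855 324.5025] [305.0718 352.5528]
0.05 [array([284.9526, 190.4547])] [array([216.1001, 195.1362])] (287.5, 184.5) (213.05555555555554, 192.22222222222223)
0.06 [array([285.2644, 187.3352])] [array([215.5901, 194.1355])] (287.5, 184.5) (213.05555555555554, 192.22222222222223)
0.07 [array([285.5814, 184.1642])] [array([215.0685, 193.1119])] (287.5, 184.5) (213.05555555555554, 192.22222222222223)
```

Call:
move_arm:
  targets: [1.5,-1.3,0,-6.3,4,-3.5,0,-12.7,7,-6,0,-19,10,-8.5,0,-25.4,13,-11,0,-31.7,16,-13.6,0,-38,19,-16.2,0,-44.4,22,-18.8,0,-50.8,25,-21.3,0,-57,28,-23.9,0,-63.5]
  gripper: 0
  squeeze: 20

```text
time_s: 1.13
ee_pos: [0.3667, -0.3353, 0.2507]
ee_rot: [[0.227, 0.974, 0.0], [0.974, -0.227, -0.001], [-0.001, 0.001, -1.0]]
wrist_force: [0.8, -0.2, -1.2]
grip_width: -0.0
grip_force: 0.0
```

Call:
move_arm:
  targets: [1.5,0.6,0.5,0,3.5,1.5,1.5,0,6,2.6,3,0,8.5,3.7,5,0,11,4.7,7,0,12.7,5.4,9,0,13.2,5.65,11,0,13.2,5.65,12,0,13.2,5.65,12,0,13.2,5.65,12,0]

```text
time_s: 1.97
ee_pos: [0.4509, -0.2224, 0.1303]
ee_rot: [[0.233, 0.972, -0.001], [0.972, -0.233, -0.0], [-0.001, -0.001, -1.0]]
wrist_force: [-0.3, -0.5, 0.9]
grip_width: 0.0002
grip_force: 0.0
```

```bash
python3 - <<'E'
from h import *
T=cams.read_camera("top");S=cams.read_camera("scene");W=cams.read_camera("wrist")
a=cv2.resize(T["frame"][170:300,220:380],(480,390));b=cv2.resize(S["frame"][100:280,130:290],(320,390));d=cv2.resize(W["frame"],(266,200))
im=np.zeros((590,800,3),np.uint8);im[:390,:480]=a;im[:390,480:]=b;im[390:,:266]=d
cv2.imwrite("pics/a1.png",im[:,:,::-1]);print(bot.get_state()["ee_pos"])
E
```

```text
[ 0.45167568 -0.22281162  0.1314922 ]
```

View pics/a1.png

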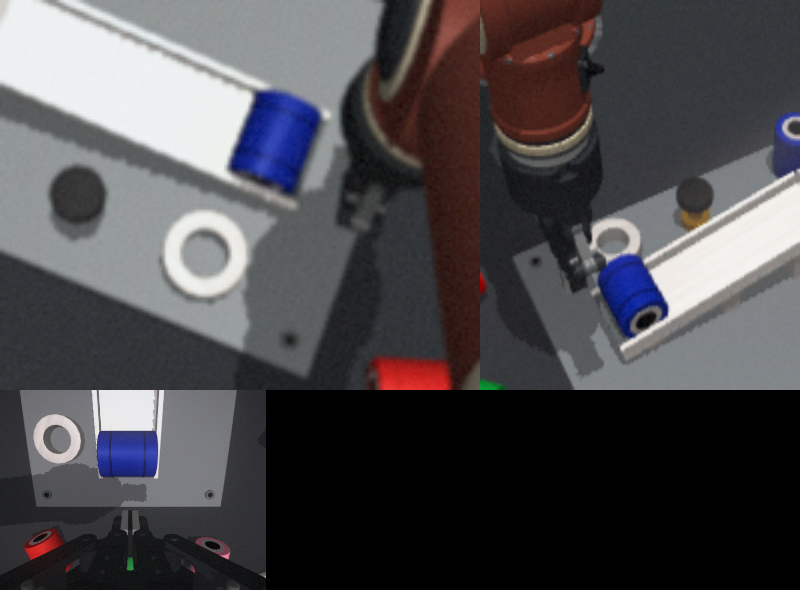

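The fingers are behind the sleeve and centred on it: in the wrist view the finger is at (129,520) and the sleeve at (128,455). I'll lower behind the foot bar.

Call:
move_arm:
  targets: [0,0,0.8,0,0,0,1.8,0,0,0,2.8,0,0,0,3.8,0,0,0,4.8,0,0,0,5.6,0,0,0,6.1,0,0,0,6.4,0,0,0,6.4,0,0,0,6.4,0]

```text
time_s: 2.95
ee_pos: [0.4516, -0.2214, 0.0663]
ee_rot: [[0.231, 0.973, 0.0], [0.973, -0.231, 0.0], [0.0, 0.0, -1.0]]
wrist_force: [0.1, -0.7, -0.3]
grip_width: -0.0001
grip_force: 0.0
```

Call:
move_arm:
  targets: [0.1,0,0,0,0.3,0,0,0,0.5,0,0,0,0.65,0,0,0,0.8,0,0,0,0.95,0,0,0,1.1,0,-0.02,0,1.2,0,-0.03,0,1.3,0,-0.05,0,1.4,0,-0.07,0]

```text
time_s: 3.78
ee_pos: [0.4547, -0.2077, 0.067]
ee_rot: [[0.232, 0.973, 0.0], [0.973, -0.232, 0.0], [0.0, -0.0, -1.0]]
wrist_force: [0.1, 0.1, -0.3]
grip_width: 0.0
grip_force: 0.0
```

Call:
move_arm:
  targets: [0.1,0,-0.02,0,0.2,0,-0.04,0,0.35,0,-0.06,0,0.5,0,-0.09,0,0.7,0,-0.12,0,0.9,0,-0.16,0,1.1,0,-0.19,0,1.3,0,-0.23,0,1.5,0,-0.26,0,1.7,0,-0.3,0]

```text
time_s: 4.62
ee_pos: [0.4587, -0.191, 0.0701]
ee_rot: [[0.231, 0.973, 0.0], [0.973, -0.231, 0.0], [0.0, -0.0, -1.0]]
wrist_force: [-0.1, -1.2, -0.5]
grip_width: 0.0003
grip_force: 0.5
```

```bash
python3 - <<'E'
from h import *
S=cams.read_camera("scene");W=cams.read_camera("wrist")
b=cv2.resize(S["frame"][130:270,170:290],(480,560));d=cv2.resize(W["frame"],(320,240))
im=np.zeros((560,800,3),np.uint8);im[:,:480]=b;im[:240,480:]=d
cv2.imwrite("pics/a2.png",im[:,:,::-1]);s=bot.get_state();print(s["ee_pos"],s["wrist_force"])
h=cv2.cvtColor(W["frame"],cv2.COLOR_RGB2HSV);m=cv2.inRange(h,(110,120,40),(130,255,255));print(cv2.boundingRect(m))
E
```

```text
[ 0.45883861 -0.19045549  0.07006062] [-0.19908681 -0.32158983  0.45939032]
(157, 118, 176, 124)
```

View pics/a2.png

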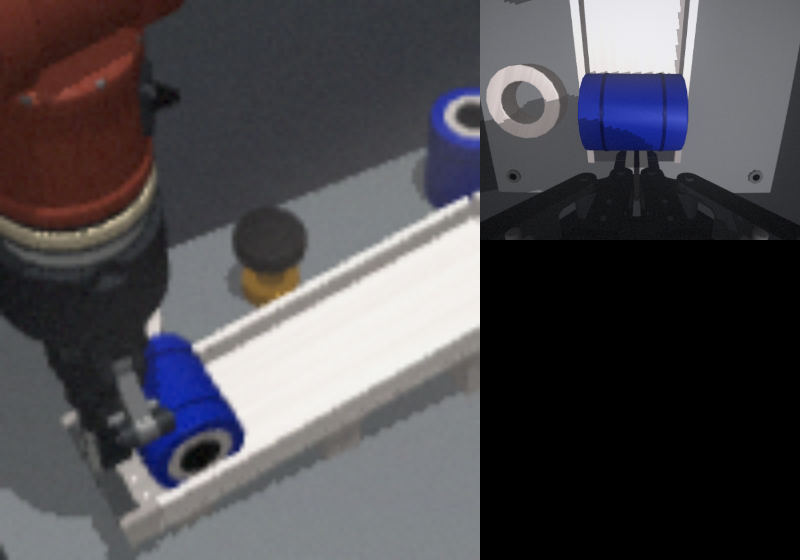

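The sleeve is on the finger and has left the bar. The finger at wrist-inset x≈637 is about centred on the sleeve (580–687). I'll keep up a steady push of about 29 mm/s.

Call:
move_arm:
  targets: [0.2,-0.02,-0.04,0,0.44,-0.04,-0.08,0,0.68,-0.06,-0.12,0,0.92,-0.08,-0.16,0,1.16,-0.1,-0.2,0,1.4,-0.1,-0.24,0,1.64,-0.1,-0.29,0,1.88,-0.1,-0.33,0,2.12,-0.1,-0.37,0,2.36,-0.1,-0.41,0]

```text
time_s: 5.55
ee_pos: [0.4632, -0.1678, 0.0742]
ee_rot: [[0.232, 0.973, -0.0], [0.973, -0.232, 0.0], [0.0, -0.0, -1.0]]
wrist_force: [-0.7, -0.2, 0.3]
grip_width: 0.0001
grip_force: 0.5
```

Call:
move_arm:
  targets: [0.24,0,-0.04,0,0.48,0,-0.08,0,0.72,0,-0.13,0,0.96,0,-0.17,0,1.2,0,-0.21,0,1.44,0,-0.25,0,1.68,0,-0.3,0,1.92,0,-0.34,0,2.16,0,-0.38,0,2.4,0,-0.42,0]

```text
time_s: 6.38
ee_pos: [0.4688, -0.1445, 0.0784]
ee_rot: [[0.231, 0.973, 0.0], [0.973, -0.231, 0.0], [0.0, 0.0, -1.0]]
wrist_force: [-0.7, -0.8, 0.9]
grip_width: 0.0002
grip_force: 0.5
```

Call:
move_arm:
  targets: [0.24,0,-0.04,0,0.48,0,-0.08,0,0.72,0,-0.13,0,0.96,0,-0.17,0,1.2,0,-0.21,0,1.44,0,-0.25,0,1.68,0,-0.3,0,1.92,0,-0.34,0,2.16,0,-0.38,0,2.4,0,-0.42,0]

```text
time_s: 7.22
ee_pos: [0.4743, -0.1211, 0.0826]
ee_rot: [[0.231, 0.973, 0.0], [0.973, -0.231, 0.0], [0.0, 0.0, -1.0]]
wrist_force: [-1.4, -1.6, 1.2]
grip_width: -0.0002
grip_force: 0.5
```

```bash
python3 - <<'E'
from h import *
S=cams.read_camera("scene");W=cams.read_camera("wrist")
b=cv2.resize(S["frame"][100:240,190:310],(480,560));d=cv2.resize(W["frame"],(320,240))
im=np.zeros((560,800,3),np.uint8);im[:,:480]=b;im[:240,480:]=d
cv2.imwrite("pics/a3.png",im[:,:,::-1]);s=bot.get_state();print(s["ee_pos"],s["wrist_force"])
h=cv2.cvtColor(W["frame"],cv2.COLOR_RGB2HSV);m=cv2.inRange(h,(110,120,40),(130,255,255))
n,l,st,ce=cv2.connectedComponentsWithStats(m);print([tuple(x) for x in st[1:] if x[4]>300])
E
```

```text
[ 0.4744822  -0.12048242  0.0825838 ] [ 0.742892   -0.27110452 -0.24769074]
[(np.int32(160), np.int32(119), np.int32(177), np.int32(124), np.int32(20300))]
```

View pics/a3.png

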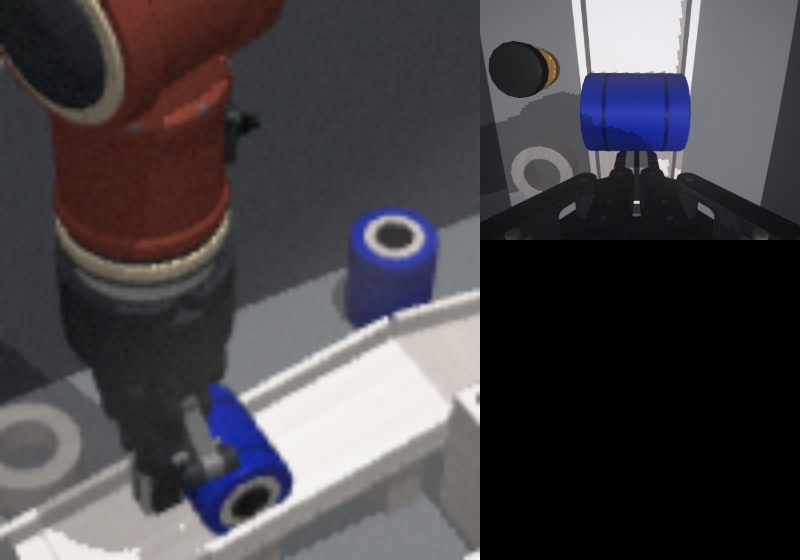

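The sleeve is square in the gutter and rolling ahead of the finger; in the wrist inset it spans x 580–690.

Call:
move_arm:
  targets: [0.24,0,-0.04,0,0.48,0,-0.08,0,0.72,0,-0.13,0,0.96,0,-0.17,0,1.2,0,-0.21,0,1.44,0,-0.25,0,1.68,0,-0.3,0,1.92,0,-0.34,0,2.16,0,-0.38,0,2.4,0,-0.42,0]

```text
time_s: 8.15
ee_pos: [0.4799, -0.0978, 0.0868]
ee_rot: [[0.232, 0.973, 0.0], [0.973, -0.232, 0.0], [0.0, 0.0, -1.0]]
wrist_force: [0.5, -0.1, 0.1]
grip_width: -0.0001
grip_force: 0.5
```

Call:
move_arm:
  targets: [0.24,0,-0.04,0,0.48,0,-0.08,0,0.72,0,-0.13,0,0.96,0,-0.17,0,1.2,0,-0.21,0,1.44,0,-0.25,0,1.68,0,-0.3,0,1.92,0,-0.34,0,2.16,0,-0.38,0,2.4,0,-0.42,0]

```text
time_s: 8.98
ee_pos: [0.4854, -0.0744, 0.091]
ee_rot: [[0.232, 0.973, 0.0], [0.973, -0.232, 0.0], [0.0, 0.0, -1.0]]
wrist_force: [-0.2, -1.4, 0.7]
grip_width: -0.0001
grip_force: 0.5
```

Call:
move_arm:
  targets: [0.24,0,-0.04,0,0.48,0,-0.08,0,0.72,0,-0.13,0,0.96,0,-0.17,0,1.2,0,-0.21,0,1.44,0,-0.25,0,1.68,0,-0.3,0,1.92,0,-0.34,0,2.16,0,-0.38,0,2.4,0,-0.42,0]

```text
time_s: 9.82
ee_pos: [0.491, -0.0511, 0.0952]
ee_rot: [[0.232, 0.973, 0.0], [0.973, -0.232, 0.0], [0.0, 0.0, -1.0]]
wrist_force: [-0.1, -1.3, 1.0]
grip_width: 0.0003
grip_force: 0.5
```

Call:
move_arm:
  targets: [0.24,0,-0.04,0,0.48,0,-0.08,0,0.72,0,-0.13,0,0.96,0,-0.17,0,1.2,0,-0.21,0,1.42,0,-0.25,0,1.62,0,-0.28,0,1.8,0,-0.31,0,1.97,0,-0.34,0,2.12,0,-0.37,0]

```text
time_s: 10.65
ee_pos: [0.4958, -0.0305, 0.0989]
ee_rot: [[0.232, 0.973, -0.0], [0.973, -0.232, 0.0], [0.0, -0.0, -1.0]]
wrist_force: [-0.4, -1.0, 0.6]
grip_width: -0.0002
grip_force: 0.5
```

Call:
move_arm:
  targets: [0.14,0,-0.02,0,0.27,0,-0.04,0,0.4,0,-0.05,0,0.52,0,-0.06,0,0.64,0,-0.07,0,0.76,0,-0.08,0,0.88,0,-0.08,0,1.0,0,-0.08,0,1.12,0,-0.07,0,1.24,0,-0.05,0]

```text
time_s: 11.48
ee_pos: [0.4987, -0.0185, 0.0994]
ee_rot: [[0.232, 0.973, 0.0], [0.973, -0.232, 0.0], [0.0, 0.0, -1.0]]
wrist_force: [-1.0, -0.5, 0.6]
grip_width: 0.0001
grip_force: 0.5
```

```bash
python3 - <<'E'
from h import *
S=cams.read_camera("scene");W=cams.read_camera("wrist")
b=cv2.resize(S["frame"][120:260,240:360],(480,560));d=cv2.resize(W["frame"],(320,240))
im=np.zeros((560,800,3),np.uint8);im[:,:480]=b;im[:240,480:]=d
cv2.imwrite("pics/a4.png",im[:,:,::-1]);s=bot.get_state();print(s["ee_pos"],s["wrist_force"])
h=cv2.cvtColor(W["frame"],cv2.COLOR_RGB2HSV);m=cv2.inRange(h,(110,120,40),(130,255,255))
n,l,st,ce=cv2.connectedComponentsWithStats(m);print([tuple(x) for x in st[1:] if x[4]>300])
E
```

```text
[ 0.4987957  -0.01816855  0.09931283] [-0.12550024  0.04273596  0.28168299]
[(np.int32(0), np.int32(0), np.int32(130), np.int32(99), np.int32(6851)), (np.int32(159), np.int32(119), np.int32(180), np.int32(126), np.int32(21079))]
```

View pics/a4.png

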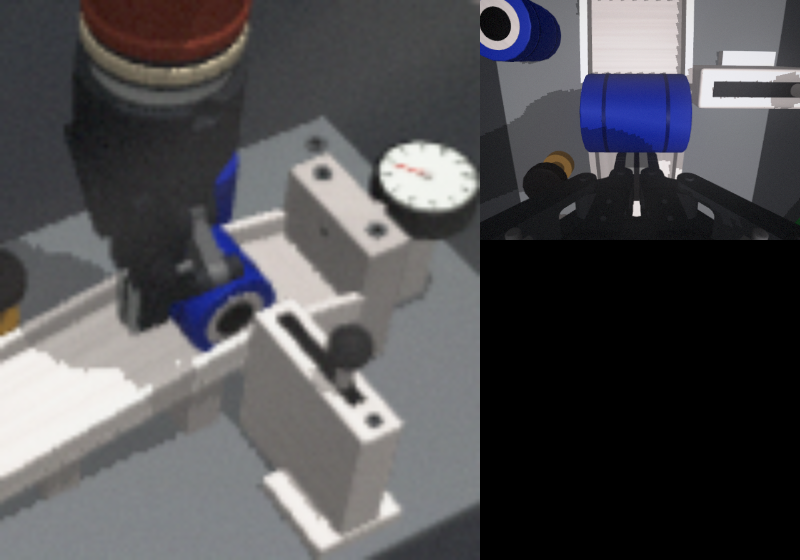

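The sleeve is about 14 mm short of the hump. I'll creep over it.

Call:
move_arm:
  targets: [0.12,0,-0.02,0,0.24,0,-0.04,0,0.36,0,-0.05,0,0.48,0,-0.06,0,0.6,0,-0.06,0,0.72,0,-0.06,0,0.84,0,-0.06,0,0.96,0,-0.06,0,1.07,0,-0.06,0,1.17,0,-0.06,0]

```text
time_s: 12.42
ee_pos: [0.5014, -0.0071, 0.0999]
ee_rot: [[0.231, 0.973, -0.0], [0.973, -0.231, 0.0], [0.0, -0.0, -1.0]]
wrist_force: [-0.1, -1.2, 1.9]
grip_width: 0.0002
grip_force: 0.5
```

Call:
move_arm:
  targets: [0.08,0,0,0,0.16,0,0,0,0.24,0,0,0,0.32,0,0,0,0.4,0,0,0,0.48,0,0,0,0.56,0,0.01,0,0.64,0,0.02,0,0.72,0,0.03,0,0.8,0,0.04,0]

```text
time_s: 13.25
ee_pos: [0.5033, 0.0007, 0.0995]
ee_rot: [[0.232, 0.973, 0.0], [0.973, -0.232, 0.0], [0.0, 0.0, -1.0]]
wrist_force: [0.0, -0.1, -0.0]
grip_width: -0.0
grip_force: 0.0
```

```bash
python3 - <<'E'
from h import *
W=cams.read_camera("wrist")
s=bot.get_state();print(s["ee_pos"],s["wrist_force"])
h=cv2.cvtColor(W["frame"],cv2.COLOR_RGB2HSV);m=cv2.inRange(h,(110,120,40),(130,255,255))
n,l,st,ce=cv2.connectedComponentsWithStats(m);print([tuple(map(int,x)) for x in st[1:] if x[4]>300])
E
```

```text
[0.50331261 0.00088212 0.09950389] [0.29275978 0.9140749  0.62380229]
[(0, 26, 132, 116, 7658), (156, 43, 187, 133, 23564)]
```

The sleeve has dropped over the hump and left the finger. I'll back off, lift, and move over behind the knob.

Call:
move_arm:
  targets: [-0.3,0,0,0,-0.7,0,0,0,-1,0,-0.3,0,-1,0,-1.5,0,-1,0,-3,0,-1,0,-5,0,-1,0,-7,0,-1,0,-9,0,-1,0,-9.5,0,-1,0,-9.5,0]

```text
time_s: 14.13
ee_pos: [0.5018, -0.0096, 0.1961]
ee_rot: [[0.232, 0.973, 0.004], [0.973, -0.232, -0.0], [0.001, 0.004, -1.0]]
wrist_force: [0.0, 0.6, -0.9]
grip_width: -0.0001
grip_force: 0.0
```

Call:
move_arm:
  targets: [0.5,1.5,0,0,1,3.5,0,0,1.8,6,0,0,2.6,8.5,0,0,3.4,11,0,0,4,12.6,0,0,4.3,13.4,0,0,4.3,13.4,0,0,4.3,13.4,0,0,4.3,13.4,0,0]

```text
time_s: 14.97
ee_pos: [0.6399, 0.0013, 0.1934]
ee_rot: [[0.232, 0.973, -0.003], [0.973, -0.232, -0.0], [-0.001, -0.003, -1.0]]
wrist_force: [-1.0, 0.6, 0.4]
grip_width: -0.0004
grip_force: 0.0
```

```bash
python3 - <<'E'
from h import *
np.set_printoptions(precision=4,suppress=True)
S=cams.read_camera("scene");W=cams.read_camera("wrist");T=cams.read_camera("top")
b=cv2.resize(S["frame"][120:260,240:360],(400,467));d=cv2.resize(W["frame"],(400,300));e=cv2.resize(T["frame"][110:220,140:290],(400,293))
im=np.zeros((593,800,3),np.uint8);im[:467,:400]=b;im[:300,400:]=d;im[300:,400:]=e
cv2.imwrite("pics/a5.png",im[:,:,::-1]);s=bot.get_state();print(s["ee_pos"],s["wrist_force"])
for n,c in(("S",S),("T",T),("W",W)):
    h=cv2.cvtColor(c["frame"],cv2.COLOR_RGB2HSV);m=cv2.inRange(h,(110,120,40),(130,255,255))
    _,_,st,ce=cv2.connectedComponentsWithStats(m);print(n,[(x.tolist(),y.round(1)) for x,y in zip(st[1:],ce[1:]) if x[4]>100])
    print(" home->",proj(c,[.5187,.0642,.085]),"knob->",proj(c,[.604,.0111,.128]))
E
```

```text
[0.6404 0.0013 0.1945] [-0.8469  0.4636 -0.7177]
S [([277, 152, 52, 44, 984], array([301.1, 174.5]))]
 home-> [309.6059 182.6029] knob-> [326.9338 205.5767]
T [([490, 174, 17, 15, 132], array([498.3, 181.3])), ([499, 247, 13, 17, 130], array([506.4, 254.8]))]
 home-> [203.5755 171.0478] knob-> [234.1445 128.9041]
W [([0, 112, 110, 71, 6618], array([ 47.7, 146.1]))]
 home-> [ 62.7998 150.4247] knob-> [188.9404 214.4702]
```

View pics/a5.png

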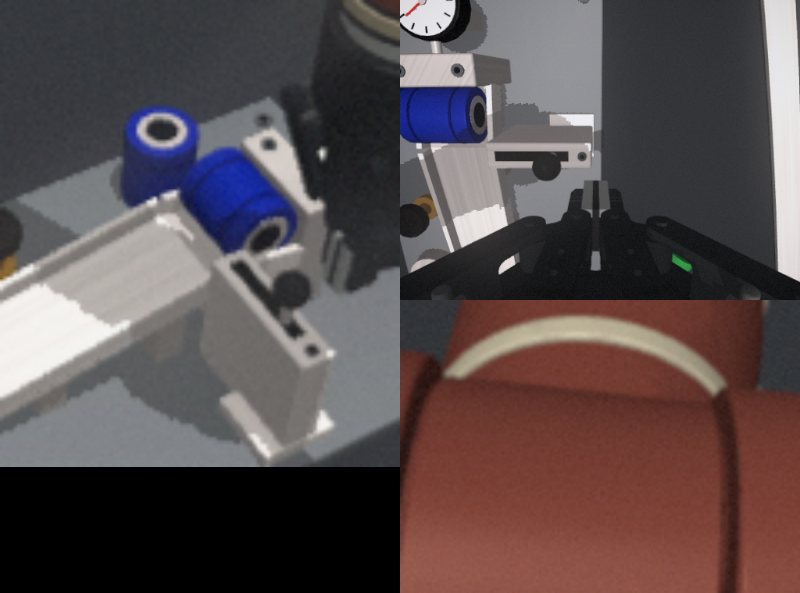

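The sleeve sits against the stop: in the scene panel it is at (240,200), touching the block. The knob's wrist pixel (187,212) matches the prediction of (189,214). I'll lower beside the knob and push.

Call:
move_arm:
  targets: [0,0,0.8,0,0,0,1.8,0,0,0,2.8,0,0,0,3.8,0,0,0,4.8,0,0,0,5.6,0,0,0,6.1,0,0,0,6.3,0,0,0,6.3,0,0,0,6.3,0]

```text
time_s: 15.95
ee_pos: [0.6416, 0.0017, 0.1318]
ee_rot: [[0.231, 0.973, 0.001], [0.973, -0.231, 0.0], [0.0, 0.001, -1.0]]
wrist_force: [-0.8, -0.2, 1.1]
grip_width: -0.0
grip_force: 0.0
```

Call:
move_arm:
  targets: [0,-0.2,0,0,0,-0.4,0,0,0,-0.6,0,0,0,-0.8,0,0,0,-1,0,0,0,-1.2,0,0,0,-1.4,0,0,0,-1.6,0,0,0,-1.8,0,0,0,-2,0,0]

```text
time_s: 16.78
ee_pos: [0.6222, 0.0061, 0.1317]
ee_rot: [[0.232, 0.973, 0.001], [0.973, -0.232, 0.0], [0.0, 0.001, -1.0]]
wrist_force: [1.6, -0.0, -0.8]
grip_width: -0.0001
grip_force: 0.8
```

Call:
move_arm:
  targets: [0,-0.2,0,0,0,-0.4,0,0,0,-0.6,0,0,0,-0.8,0,0,0,-1,0,0,0,-1.2,0,0,0,-1.4,0,0,0,-1.6,0,0,0,-1.8,0,0,0,-2,0,0]

```text
time_s: 17.62
ee_pos: [0.6022, 0.011, 0.1316]
ee_rot: [[0.232, 0.973, 0.0], [0.973, -0.232, 0.0], [0.0, 0.0, -1.0]]
wrist_force: [2.4, -0.3, -0.2]
grip_width: -0.0
grip_force: 0.8
```

Call:
move_arm:
  targets: [0,-0.2,0,0,0,-0.4,0,0,0,-0.6,0,0,0,-0.8,0,0,0,-1,0,0,0,-1.2,0,0,0,-1.4,0,0,0,-1.6,0,0,0,-1.8,0,0,0,-1.9,0,0]

```text
time_s: 18.45
ee_pos: [0.5841, 0.0152, 0.1317]
ee_rot: [[0.231, 0.973, 0.001], [0.973, -0.231, 0.0], [0.0, 0.001, -1.0]]
wrist_force: [3.4, 0.1, -1.1]
grip_width: 0.0
grip_force: 1.6
```

Call:
move_arm:
  targets: [0,-0.1,0,0,0,-0.2,0,0,0,-0.25,0,0,0,-0.3,0,0,0,-0.35,0,0,0,-0.4,0,0,0,-0.45,0,0,0,-0.5,0,0,0,-0.5,0,0,0,-0.5,0,0]

```text
time_s: 19.28
ee_pos: [0.5837, 0.0153, 0.1321]
ee_rot: [[0.233, 0.972, 0.011], [0.973, -0.233, -0.0], [0.002, 0.011, -1.0]]
wrist_force: [9.7, -2.6, -6.3]
grip_width: 0.0002
grip_force: 5.0
```

Force rose to 10 N with no further travel, so the bolt is on its stop. I'll back off, lift and check.

Call:
move_arm:
  targets: [0,0.4,0,0,0,0.8,0,0,0,1.3,0,0,0,2,0,0,0,2.5,-1,0,0,2.7,-3,0,0,3,-5,0,0,3,-8,0,0,3,-9,0,0,3,-9,0]

```text
time_s: 20.12
ee_pos: [0.6098, 0.0098, 0.2246]
ee_rot: [[0.232, 0.973, 0.006], [0.973, -0.232, 0.001], [0.002, 0.006, -1.0]]
wrist_force: [-0.2, -0.2, -0.0]
grip_width: 0.0001
grip_force: 0.0
```

Call:
move_arm:
  targets: [-1,0.5,0,0,-3,1,0,0,-6,1.5,0,0,-9,2,0,0,-12,2.5,0,0,-14,3,0,0,-15,3,0,0,-15,3,0,0,-15,3,0,0,-15,3,0,0]

```text
time_s: 20.95
ee_pos: [0.6026, -0.1407, 0.2209]
ee_rot: [[0.228, 0.974, -0.001], [0.974, -0.228, 0.002], [0.002, -0.002, -1.0]]
wrist_force: [0.2, 0.8, -0.0]
grip_width: -0.0004
grip_force: 0.0
```

```bash
python3 - <<'E'
from h import *
S=cams.read_camera("scene");W=cams.read_camera("wrist")
b=cv2.resize(S["frame"][120:260,240:360],(400,467));d=cv2.resize(W["frame"],(400,300))
im=np.zeros((467,800,3),np.uint8);im[:,:400]=b;im[:300,400:]=d
cv2.imwrite("pics/a6.png",im[:,:,::-1]);s=bot.get_state();print(s["ee_pos"],s["wrist_force"])
for c in(S,W): print("knob in->",proj(c,[.553,.021,.128]),proj(c,[.5187,.0642,.085]))
E
```

```text
[ 0.60288563 -0.14062185  0.22140923] [0.46689179 0.56677855 0.31178182]
knob in-> [310.16025472 187.97204745] [309.60592028 182.60291626]
knob in-> [102.82618304 -39.77117358] [ 62.21726505 -69.58101534]
```

View pics/a6.png

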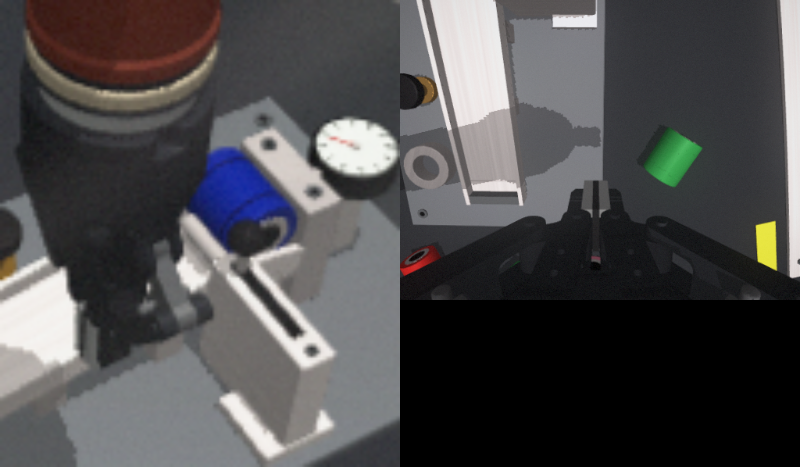

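The sleeve is home with the bolt across behind it. The knob, at about (250,237) in the scene panel, overlaps the dark bore, so I'll measure the bolt travel from the wrist camera.

Call:
move_arm:
  targets: [1,0,0,0,3,0,0,0,5,0,0,0,7,0,0,0,9,0,0,0,10.5,0,0,0,11,0,0,0,11,0,0,0,11,0,0,0,11,0,0,0]

```text
time_s: 21.88
ee_pos: [0.6279, -0.0384, 0.2214]
ee_rot: [[0.234, 0.972, -0.0], [0.972, -0.234, -0.002], [-0.002, -0.0, -1.0]]
wrist_force: [0.3, -0.6, -0.3]
grip_width: 0.0
grip_force: 0.0
```

```bash
python3 - <<'E'
from h import *
np.set_printoptions(precision=4,suppress=True)
W=cams.read_camera("wrist");k0=np.array([.604,.0111,.128]);e=np.array([-.9728,.2318,0])
g=cv2.cvtColor(W["frame"],cv2.COLOR_RGB2GRAY)
for t in(0,.04,.045,.052): print(t,proj(W,k0+e*t))
p=proj(W,k0+e*.05);u,v=p.astype(int);u0,v0=max(u-26,0),max(v-20,0)
sub=g[v0:v+24:2,u0:u+60:2];print(u0,v0)
for r in sub: print(" ".join("%3d"%x for x in r))
E
```

```text
0 [197.0135 139.2346]
0.04 [135.2254 139.526 ]
0.045 [127.5537 139.5714]
0.052 [116.8381 139.6382]
93 119
 40  31  33  38  41  41  44  45  47  38  40  44  93 202 202 230 231 233 233 233 234 234 236 236 236 235 237 237 237 236 237 236 237 236 238 238 236 237 237 237 237 237 237
189 186 185 189 191 193 196 198 196 198 198 206 207 207 210 233 195 194 237 214 185 184 187 226 235 236 237 237 238 237 237 236 238 238 236 236 237 237 236 238 237 238 237
176 164 151 211 213 161 158 160 211 213 157 156 174 106  43  42  39  45  42  45  40 153 180 181 179 236 237 237 237 237 237 236 237 237 237 237 237 238 238 237 238 238 238
135 137 138 137 137 136 138 137 138 137 141 126  46  43  41  44  43  45  42  40  38  45  56 161 179 229 237 236 237 237 238 236 237 238 238 237 236 238 237 237 238 237 238
171 173 172 171 173 173 172 172 174 173 154  45  45  44  44  43  45  44  48  44  47  42  40  39 151 165 163 228 228 227 226 227 226 224 226 225 225 159 222 223 222 221 218
191 191 191 191 188 191 191 193 191 183  42  45  45  47  48  51  52  45  50  46  45  45  42  38  44  59  41  43  46  48  48  45  48  4
[... 2089 characters left out ...]
  94  96  98
228 227 229 226 168 163 165 166 168 158 159 162 162 162 164 126  97  93  95  99 108  91  91  94  97  83  81  81  81  82  95  95  95  94  95  98  96  95  96  95  96  97  97
229 229 164 162 168 164 163 166 168 161 158 164 163 164 164 166 163 166 166 169 167  94  92  94  93  83  80  79  78  83  95  94  94  93  97  96  95  95  95  98  97  98  97
229 230 177 163 166 163 163 166 168 162 158 161 161 164 164 165 164 167 167 167 164 101  95  91  94  83  82  80  81  81  91  95  96  98  95  95  94  96  97  97  97  97  98
228 231 220 165 165 165 163 165 168 163 158 161 164 163 164 167 163 165 168 166 164 106  92  96  94  85  82  79  81  81  89  96  96  94  95  99  95  96  96  96  96  95  97
```

```bash
python3 - <<'E'
from h import *
np.set_printoptions(precision=4,suppress=True)
W=cams.read_camera("wrist");S=cams.read_camera("scene");T=cams.read_camera("top")
g=cv2.cvtColor(W["frame"],cv2.COLOR_RGB2GRAY)
ex=np.array([.2318,.9728,0]);ey=np.array([-.9728,.2318,0]);f=np.array([.5245,.0885,0])
b=f-.059*ex+[0,0,.085]
for t in(.005,0,-.002,-.006,-.03,-.037): print(t,"axis",proj(W,b+ey*t),"top",proj(W,b+ey*t+[0,0,.006]))
print("walls",proj(W,b+ey*.032+[0,0,-.005]),proj(W,b-ey*.032+[0,0,-.005]))
print("housing in/out top",[proj(W,[*(b-ey*d)[:2],.101]) for d in(.037,.129)])
for r in g[110:176:3,0:130:3]: print(" ".join("%3d"%x for x in r))
row=g[132,100:260:3];print("slot row132",row)
E
```

```text
0.005 axis [ 76.789  135.6073] top [ 72.8866 136.5393]
0 axis [ 83.1098 135.5523] top [ 79.3438 136.4828]
-0.002 axis [ 85.642  135.5307] top [ 81.9309 136.4606]
-0.006 axis [ 90.7131 135.4882] top [ 87.1122 136.417 ]
-0.03 axis [121.3092 135.2537] top [118.3815 136.1761]
-0.037 axis [130.2824 135.1918] top [127.5545 136.1125]
walls [ 46.6235 135.1776] [126.1679 134.4984]
housing in/out top [array([122.7227, 137.7447]), array([249.4473, 137.1688])]
 59  71  65  68  70  78 110 113  36  37  33  36  38  24  36  40  38  41  44  41  42  42  49  44  46  39  43  44  48  37  44  48  48  48  50  44  36  39  39  41  40 188 237 200
120 122 120 118 120 120 121 121 116  35  40  37  35  38  27  37  41  41  34  42  36  38  39  43  35  42  40  46  44  40  32  44  42  49  49  44  41  38  41  36  35 204 238 209
119 120 121 119 119 121 121 121 119 122  29  36  28  34  34  18  35  35  38  39  39  36  38  41  39  42  42  44  45  43  36  37  45  43  47  43  44  40  37  36  73 225 204 131
117 121 119 122 122 121 123 122 125 122 123 103  46  27  30  33  25  28  31  34  32  36  34  35  37  35  34  38  42  38
[... 2756 characters left out ...]
 124 230 231  93 107 105 226 232 232 230 227 227 219 219 166 168 167 163 164 165 163 164 169 157 166 163 166 164 168
117 120 121 117 119 122 121 123 124 123 125 124 125 125 126 125 228 232 112 107 107 169 230 232 229 226 199 160 161 165 170 165 162 163 161 163 165 168 156 162 164 165 166 166
120 119 120 120 122 122 124 123 123 125 122 127 124 126 127 127 198 230 161 107 104 115 227 210 162 161 163 158 159 162 168 164 165 160 164 166 161 170 160 161 163 166 164 168
slot row132 [212 211 211 213  43  44  48  49  48  48  48  46  43  44  39  66  45  48
  47  42  48  50  54  53  51  51  54  54  54  55  56  60  58  57  59  61
  59  63  63  63 117 239 238 238 177  86  70 115 238 208 182 142 141 105]
```

The rod's end is at u≈72 in the wrist image, against a predicted 73–77 for 5 mm past the middle. The bolt is fully in.

```bash
python3 -c "
from workcell import bot
print(bot.hand_in())"
```

```text
the job is handed in; nothing more can be done
None
```

The sleeve is in the nest against the end stop, the keeper bolt is fully in behind it, the other parts were left alone, and the job was handed in at about 22 s (no verdict came back).

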